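Clear the trim punch and draw out its telescopic length stop

TASK

Clear the trim punch for the next strip: with the brush, and without fingering them, sweep the three scraps off the green punch's bed into its white tray, then stand the brush back upright on its black mat and let it go. Then squeeze the red button on the black handle of the telescopic length stop, pull the handle straight out past the first stop to the second (both sections fully drawn out), and finish while still gripping it and holding it out there against its return springs. Leave the two spools, the tub and the pliers where they are.

Things in the scene. Friction and masses are not known exactly. Their poses are not given: they have to be found in the camera images.
- press: Green trim punch, fixed. Origin on the counter under the bed's centreline; own +y runs along the bed towards the white tray, own +x away from the robot (yaw within 0.18 rad). Punch head: 130 mm wide, own y -69 to -5 mm, top 75 mm high, die on it to 86 mm. Between own y -5 and 155 mm is the bed, then a drop into the tray.
- bed (a point): Centre of the bed's top at press own (0, 80) mm, 30 mm above the counter. Flat channel, own x within +-52 mm, own y -5 to 155 mm; a fence 13 mm thick along each side, tops 44 mm above the counter; open at the tray end (own y 155 mm).
- tube_mouth (a point): Mouth of the length stop's dark fixed tube (22 mm across), at press own (-85, -105) mm, 45 mm high. The tube lies on the robot's side of the bed, parallel to own y, from -105 to 30 mm. A brass catch plate beside the mouth (own y -104 to -97 mm) rises to 71 mm.
- tray (a point): Centre of the white scrap tray's floor, 6 mm above the counter, at press own (0, 211) mm. Inside 128 mm (own x) by 108 mm (own y 155 to 263); side walls 30 mm high, end wall 36 mm; open towards the bed.
- brush: Bench brush, standing on stiff bristles on the mat. Origin at the centre of its underside; 100 mm tall in all. Bristle block 28 mm (own x) by 90 mm (own y), 24 mm high; blue head above it 34 by 96 mm, from 24 to 40 mm up; upright pale wood grip 24 mm (own x) by 32 mm (own y), from 38 to 100 mm up. About 0.14 kg. The bristles are rigid.
- mat: Black rubber mat, 60 mm (own x) by 120 mm (own y), 3 mm thick, fixed on the counter; the brush's place. Origin at the centre of its underside.
- scrap_red: Red plastic scrap, 26 x 20 x 16 mm; origin at the centre of its underside at the start. Lies on the bed between own y 65 and 120 mm of the press, as do the other two.
- scrap_yellow: Yellow plastic disc scrap, 26 mm across, 15 mm high; origin at the centre of its underside at the start.
- scrap_wood: Brown wooden scrap, 20 x 24 x 18 mm; origin at the centre of its underside at the start.
- handle: Black grip block at the end of the telescopic length stop: 24 mm (own x) by 26 mm (own y), 25 to 90 mm above the counter; origin on the counter below it, axes as the press's. Slides only along the press's own -y (away from the tray), 140 mm in all. Home: press own (-85, -135) mm. A yellow stop blade (28 to 42 mm high) runs from it 107 mm to own +x.
- handle_grip (a point): Middle of the handle block, 68 mm above the counter, level with the button.
- button_face (a point): Outer face of the round red button (18 mm across) on the handle's own +x side, 68 mm above the counter; stands 8 mm out from the block (20 mm from its centre), pressed towards own -x. Block and button together: 32 mm across, 26 mm when pressed. Squeezing both between the fingers presses it and grips the handle.
- button (a joint): Travel of the red button: 0 out, 0.006 m fully pressed (spring, about 6 N). While it is out, a hook locks the telescope at home; pressed beyond about 0.004 m it frees it.
- stage1 (a joint): Draw of the first telescope section: 0 home, 0.07 m at the first stop. Return spring 1.5 to 2.3 N, so it comes out first.
- stage2 (a joint): Draw of the second telescope section out of the first: 0 home, 0.07 m at the second, final stop (hard stop). Return spring 3.8 to 4.5 N. If the handle is let go, both sections slide back in, to within about 15 mm of home.
- spool_gold: Bystander: spool of gold trim, 68 mm across, 55 mm high, standing; origin at the centre of its underside.
- spool_silver: Bystander: spool of silver trim, 68 mm across, 55 mm high, standing; origin at the centre of its underside.
- tub: Bystander: white closed tub, 80 mm across, 70 mm high; origin at the centre of its underside.
- pliers: Bystander: red-handled pliers lying flat, 135 mm long, 12 mm high; origin on the counter near their middle.

How it is judged:
By the outcome, as a careful person would: the job done as asked, in the order asked, and still so for the second after the job is handed in, while the arm keeps its last pose, push and grip.
It also fails if it takes over 62 s, if anything falls off the work surface, if the arm or the gripper's body presses on something with over 40 N, if the wrist force passes 120 N, or if a joint passes its speed limit or range.

ROBOT

A 6-joint arm with a two-finger parallel gripper is mounted at the origin on the work surface. World frame = base frame: x ahead of the robot, y to its left, z up, the work surface at z = 0. Lengths are in m, angles in rad, forces in N, time in s.
With the tool pointing down it reaches from about 0.325 to 0.9 m from the base axis. Payload 6.1 kg.
Tool frame: the origin (TCP) lies midway between the tips of the shut fingers; the grasp point (between the pads) lies 19 mm behind it; z points along the fingers, y is the line along which they close (so a half turn about z gives the same grasp; the last joint's range is limited). The gripper opens to 87 mm and grips with 3 to 60 N. Pads are 19 mm wide; open, the fingers measure 117 mm over their backs; the gripper's body (75 mm by 190 mm) begins 51 mm behind the grasp point.
Start: joints at [1.151, 0.22, 1.526, -0, 1.395, -0.126], TCP at [0.181, 0.598, 0.223] pointing down, gripper open.
Joint ranges: [-2.98, 2.98], [-0.91, 2.08], [0.09, 2.57], [-1.24, 4.39], [0.2, 2.65], [-2.68, 2.68]. Speed limits (rad/s): [2.57, 2.57, 3.01, 3.14, 3.14, 3.14].

INTERFACE

Orientations are given as a unit quaternion [w, x, y, z].
In Python, from station import get_state, vision, job gives the robot as it stands.
- The arm moves only by the tool send_rows, never from a script. Its argument "plan" is a list of rows, each a list of 3 entries, a list of its own where there are three numbers: the shift along the tool's x, y, z in cm, then the turn, a rotation vector about the tool's x, y, z in rad, then the closure, from -1 (fully open) to 1 (shut). A call has 1 to 12 rows; each row is the pose to reach, as a shift and turn from the pose commanded when the call began, along the tool's axes at that moment; what a row does not reach only later rows make up. A row lasts 1/12 s, in which the tool goes at most 41.7 mm and 7.16 degrees, less where a joint would pass 70% of its speed; a pose out of reach is approached as far as the arm can. A call with a gripper value outside its range is refused whole. The fingers move at their own pace and stop on an object; "force" is the grip in N (left out, the last holds). Time passes only in rows, so rows that repeat a pose let the fingers close. It gives the time, the measured TCP pose, the force, the opening and the grip force at its end, in the units of the state.
- get_state(): the state, without advancing time (a new reading comes with each control period).
- vision.capture(name): name is "scene" or "side" or "wrist"; returns (picture, depth): 400x640x3 uint8, blue, green, red; 400x640 float32, m along the optical axis (not along the pixel's ray), 0 where there is no reading.
- vision.calibration(name): a dict with "fov_y" (degrees; the focal length in pixels is half the picture's height over the tangent of half this angle, whatever the lens; pixels are square), "cx", "cy" (the principal point, pixels), "k1" (the pictures are not rectified: a ray, as slopes to the right and down, at radius r is drawn at 1 + k1 r^2 times it, then the intrinsics apply), "R" (3x3) and "t" (3): a world point X has camera coordinates R X + t. Camera axes: x right, y down, z forward; pixel columns grow to the right and rows downward; lengths in m; the calibration is good to about 2 mm. A picture is of the moment at which its call begins: read the wrist's pose just before it. calibration takes no time and is no camera call; for the wrist camera it gives the pose at the moment of the call.
- job.job_done(): hands the job in; it is judged then, once.
The state is a dict: "time_s": time; "q": joint angles; "joint_vel": joint speeds; "tau": joint torques, N m; "position": TCP position; "tcp_rot": TCP orientation; "contact_force": force on the tool from outside, world axes, zero at the start; "torque": the same for the moment, N m; "opening": finger opening in m; "grasp_force": force on a finger pad.
Only numpy, scipy, OpenCV 4.12 (cv2) and the standard library are available. Lean on these libraries where they do the work, as an engineer would, in place of code of your own. Each camera call takes 0.05 s, during which the arm holds its last target. There are 200 camera calls.

## Working session

There is one attempt and no reset: what is moved stays moved. The work goes in short steps, Python scripts to look and compute and a tool call to move; the robot and the scene stay as the last step left them, time stands still between calls to the robot, and variables do not carry over. Pictures are saved under pics/ and viewed, at most 10 in all, crops included, and the job is handed in when it is done.

Besides the shell and the picture viewer there is one more tool, called after ">>>" as name(argument=value, ...) on one line, values as JSON. send_rows: Moves the arm, as the interface text tells. Its arguments: {"type":"object","properties":{"plan":{"type":"array"},"force":{"type":"number"}},"required":["plan"]}

```bash
ls; mkdir -p pics
python3 - <<'E'
from station import get_state, vision, job
import cv2,numpy as np
s=get_state();print(s)
for n in("scene","side"):
    c=vision.calibration(n);print(n,c)
    p,d=vision.capture(n);cv2.imwrite(f"pics/{n}0.png",p);np.savez(f"{n}0.npz",p=p,d=d,**c)
E
```

```text
pics
{'time_s': 0.0, 'q': array([ 1.15091504e+00,  2.21258082e-01,  1.52757323e+00,  3.95765890e-06,
        1.39467914e+00, -1.26136342e-01]), 'joint_vel': array([ 0.00051362,  0.00079983,  0.00056432, -0.00031927,  0.00030346,
        0.00071281]), 'tau': array([ 2.04139615e-03, -4.94592047e+01, -3.87396026e+01,  7.02138408e-02,
        5.64456184e-02, -1.65167817e-04]), 'position': array([0.18073991, 0.5976707 , 0.22143749]), 'tcp_rot': array([-2.60424054e-04,  1.46345277e-01,  9.89233107e-01, -9.22861208e-04]), 'contact_force': array([ 0.23468971, -0.88993838, -0.28638857]), 'torque': array([-0.00599746, -0.02679137, -0.00571674]), 'grasp_force': 0.0, 'opening': 0.08700113489877448}
scene {'fov_y': 47.342718898123636, 'cx': 310.3890325950521, 'cy': 202.9297214833108, 'k1': -0.042469489150502485, 'R': array([[-0.78486074,  0.61966797, -0.00228713],
       [ 0.38727038,  0.48762197, -0.7824618 ],
       [-0.48375126, -0.61500929, -0.62269439]]), 't': array([ 0.43340779, -0.14947422,  1.56190566])}
side {'fov_y': 47.42429298287192, 'cx': 315.19572516324, 'cy': 207.56583858874097, 'k1': -0.025896408539201863, 'R': array([[ 0.87648598, -0.48107788, -0.01834136],
       [-0.26113524, -0.44307093, -0.85761095],
       [ 0.40445114,  0.75647354, -0.51397185]]), 't': array([-0.48354466,  0.21503298,  1.00697844])}
```

View pics/scene0.png

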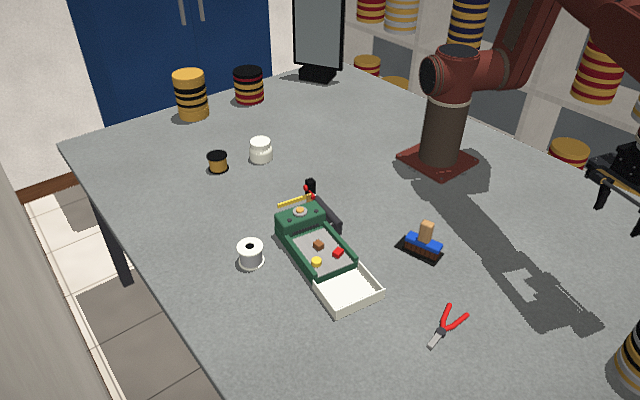

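View pics/side0.png

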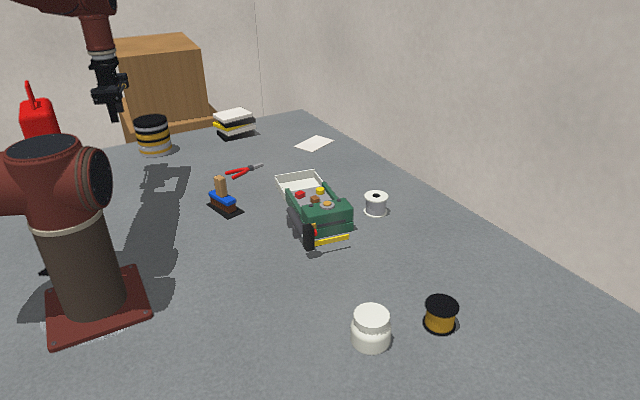

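The scene view shows the brush at about (426,240), bed scraps at (318,244), (338,252) and (316,262), the tray at (350,290), and the handle with its red button at (311,190). The side view shows the handle at (308,235), brush at (222,198), and scraps at (300,195), (320,190) and (315,199). Next I measure using depth and colour.

```bash
cat > h.py <<'E'
import cv2,numpy as np
def load(n):
    z=np.load(n+"0.npz");return {k:z[k] for k in z.files}
def cloud(c):
    h,w=c['d'].shape;f=h/2/np.tan(np.radians(float(c['fov_y']))/2)
    K=np.array([[f,0,c['cx']],[0,f,c['cy']],[0,0,1.]])
    uv=np.stack(np.meshgrid(np.arange(w),np.arange(h)),-1).reshape(-1,1,2).astype(float)
    n=cv2.undistortPoints(uv,K,np.array([float(c['k1']),0,0,0])).reshape(h,w,2)
    P=np.dstack([n,np.ones((h,w))])*c['d'][...,None]
    return (P-c['t'])@c['R']
def rect(xy):
    r=cv2.minAreaRect(xy.astype(np.float32));return np.round(cv2.boxPoints(r)*1000,1).tolist(),np.round(np.array(r[0])*1000,1)
E
python3 - <<'E'
from h import *
for n in("scene","side"):
    c=load(n);W=cloud(c);hsv=cv2.cvtColor(c['p'],cv2.COLOR_BGR2HSV);H,S,V=[hsv[...,i].astype(int) for i in range(3)]
    x,y,z=W[...,0],W[...,1],W[...,2]
    ok=(c['d']>0)&(x>.25)&(x<.95)&(abs(y)<.6)&(z<.2)&(z>-.02)
    print(n,'table z',np.median(z[ok&(S<60)]))
    g=ok&(H>60)&(H<95)&(S>90)
    def show(t,m):
        if m.sum()<3: print(t,m.sum());return
        p=W[m];b,ce=rect(p[:,:2]);print(t,m.sum(),'mean',np.round(p.mean(0)*1000,1),'z',np.round(np.percentile(p[:,2],[5,50,95])*1000),'rect',b,ce)
    show('green',g);show('fence',g&(abs(z-.044)<.003));show('head',g&(abs(z-.075)<.003))
    bed=ok&(S<60)&(abs(z-.03)<.004)
    b=ok&(H>100)&(H<125)&(S>150);show('blue',b);show('bluetop',b&(abs(z-.04)<.004))
    gr=ok&(H>8)&(H<25)&(S>60)&(z>.055)&(z<.13);show('grip',gr);show('griptop',gr&(z>.096))
    y_=ok&(H>22)&(H<35)&(S>150);show('yellow',y_&(z>.02))
    for nm,m in(('red',ok&((H<6)|(H>174))&(S>150)),('yel',y_),('brown',ok&(H>6)&(H<20)&(S>90)&(z<.06))):
        k,l,st,cc=cv2.connectedComponentsWithStats(m.astype(np.uint8))
        for i in range(1,k):
            if st[i,4]>7: print(nm,st[i],end='');show('',l==i)
    wt=ok&(S<40)&(V>150)&(z>.0);k,l,st,cc=cv2.connectedComponentsWithStats(wt.astype(np.uint8))
    for i in range(1,k):
        if st[i,4]>60: print('white',st[i],end='');show('',l==i)
    dk=ok&(V<60);k,l,st,cc=cv2.connectedComponentsWithStats(dk.astype(np.uint8))
    for i in range(1,k):
        if st[i,4]>25: print('dark',st[i],end='');show('',l==i)
E
```

```text
scene table z 5.484651341251519e-05
green 1677 mean [614.8  74.8  46.6] z [10. 45. 76.] rect [[421.79998779296875, 232.5], [489.29998779296875, -77.69999694824219], [768.2999877929688, -16.899999618530273], [700.7999877929688, 293.20001220703125]] [595.  107.8]
fence 364 mean [617.1 107.2  44.2] z [42. 44. 46.] rect [[526.2000122070312, -5.199999809265137], [653.5, -27.200000762939453], [690.0999755859375, 184.89999389648438], [562.7999877929688, 206.8000030517578]] [608.2  89.8]
head 389 mean [594.8   9.7  74.7] z [72. 75. 77.] rect [[503.5, -71.5999984741211], [641.9000244140625, -93.80000305175781], [661.4000244140625, 27.5], [523.0, 49.70000076293945]] [582.5 -22. ]
blue 350 mean [406.8 232.3  39.3] z [29. 41. 46.] rect [[356.3999938964844, 306.0], [595.7000122070312, -434.8999938964844], [874.0, -345.0], [634.7000122070312, 395.8999938964844]] [615.2 -19.5]
bluetop 203 mean [389.8 272.7  41.1] z [37. 42. 44.] rect [[356.79998779296875, 306.20001220703125], [383.1000061035156, 214.60000610351562], [416.6000061035156, 224.3000030517578], [390.29998779296875, 315.8999938964844]] [3
[... 12552 characters left out ...]
, [396.5, 324.20001220703125]] [383. 256.]
dark [303 224  12  27 281] 281 mean [486.3 -85.5  62.9] z [29. 64. 90.] rect [[475.0, -29.100000381469727], [476.79998779296875, -95.5], [501.5, -94.80000305175781], [499.6000061035156, -28.5]] [488.2 -62. ]
dark [425 294  34  24 633] 633 mean [ 610.2 -420.7   54.6] z [53. 55. 57.] rect [[564.0, -420.0], [609.0999755859375, -466.3999938964844], [658.0999755859375, -418.79998779296875], [613.0, -372.3999938964844]] [ 611.1 -419.4]
dark [423 316  33  20 118] 118 mean [ 599.6 -433.2    4.1] z [2. 4. 6.] rect [[565.5, -421.20001220703125], [612.0999755859375, -466.70001220703125], [644.9000244140625, -433.0], [598.2999877929688, -387.5]] [ 605.2 -427.1]
```

Both views agree to about 6 mm. That is enough to get the arm above the brush, where the wrist camera can refine it.

```bash
cat >> h.py <<'E'
from scipy.spatial.transform import Rotation as Rn
def go(x,y,z,phi,ret=False):
    "tool-frame shift (cm) and turn to put TCP at x,y,z (m) pointing down with closing line at world angle phi (rad)"
    from station import get_state
    s=get_state();q=s['tcp_rot'];R=Rn.from_quat(np.r_[q[1:],q[0]])
    d=R.inv().apply(np.array([x,y,z])-s['position'])*100
    best=None
    for p in(phi,phi+np.pi):
        c,sn=np.cos(p),np.sin(p)
        T=Rn.from_matrix(np.array([[-sn,c,0],[c,sn,0],[0,0,-1]]).T@np.eye(3)) if 0 else Rn.from_matrix(np.column_stack([[-sn,c,0],[c,sn,0],[0,0,-1]]))
        v=(R.inv()*T).as_rotvec()
        if best is None or np.linalg.norm(v)<np.linalg.norm(best): best=v
    print('shift cm',np.round(d,2),'turn',np.round(best,3),'t',s['time_s'],'q',np.round(s['q'],2),'F',np.round(s['contact_force'],1),'pos',np.round(s['position'],4),'open',round(s['opening'],4))
def grab(name,f):
    from station import vision
    c=vision.calibration(name);p,d=vision.capture(name);cv2.imwrite(f"pics/{f}.png",p);np.savez(f"{f}0.npz",p=p,d=d,**c)
    return load(f)
E
python3 -c "
from h import *
go(.384,.262,.22,.28)"
```

```text
shift cm [-29.17 -26.25   0.19] turn [-0.002  0.001  0.997] t 0.1 q [ 1.15  0.22  1.53 -0.    1.39 -0.13] F [ 0.7  0.7 -0.2] pos [0.1808 0.5977 0.2216] open 0.087
```

>>> send_rows(plan=[[[-10,-9,0],[0,0,0.33],-1],[[-20,-18,0],[0,0,0.66],-1],[[-29.2,-26.2,0],[0,0,1.0],-1],[[-29.2,-26.2,0],[0,0,1.0],-1],[[-29.2,-26.2,0],[0,0,1.0],-1],[[-29.2,-26.2,0],[0,0,1.0],-1],[[-29.2,-26.2,0],[0,0,1.0],-1],[[-29.2,-26.2,0],[0,0,1.0],-1],[[-29.2,-26.2,0],[0,0,1.0],-1],[[-29.2,-26.2,0],[0,0,1.0],-1],[[-29.2,-26.2,0],[0,0,1.0],-1],[[-29.2,-26.2,0],[0,0,1.0],-1]])

```text
time_s: 1.1
position: [0.3848, 0.2622, 0.2223]
tcp_rot: [-0.0, 0.604, 0.797, -0.0]
contact_force: [-0.1, -0.1, -0.9]
opening: 0.0872
grasp_force: 0.0
```

>>> send_rows(plan=[[[0,0,0],[0,0,0],-1],[[0,0,0],[0,0,0],-1]])

```text
time_s: 1.27
position: [0.3839, 0.2638, 0.2223]
tcp_rot: [-0.0, 0.602, 0.798, -0.0]
contact_force: [0.5, 0.6, 0.0]
opening: 0.0871
grasp_force: 0.0
```

```bash
python3 -c "
from h import *
go(.384,.262,.22,.28)
c=grab('wrist','w1');print(c['R'],c['t'])
W=cloud(c);hsv=cv2.cvtColor(c['p'],cv2.COLOR_BGR2HSV);H,S,V=[hsv[...,i].astype(int) for i in range(3)]
x,y,z=W[...,0],W[...,1],W[...,2];ok=c['d']>0
for t,m in(('bt',ok&(H>100)&(H<125)&(S>150)&(abs(z-.043)<.005)),('gt',ok&(H>8)&(H<25)&(S>60)&(abs(z-.103)<.004)),('mat',ok&(V<60)&(abs(z-.003)<.004))):
  if m.sum()>5: print(t,m.sum(),rect(W[m][:,:2]),np.median(z[m]))
"
```

```text
shift cm [-0.18 -0.04  0.23] turn [-0.001 -0.    -0.001] t 1.2667 q [ 0.43 -0.17  1.92  0.    1.39  0.15] F [0.5 0.6 0. ] pos [0.3839 0.2638 0.2223] open 0.0871
[[ 9.61704318e-01  2.74088739e-01 -4.09063745e-04]
 [ 2.63014622e-01 -9.22426191e-01  2.82760022e-01]
 [ 7.71240067e-02 -2.72039124e-01 -9.59190598e-01]] [-0.44230325  0.10863574  0.43345391]
bt 1483 ([[355.3999938964844, 308.1000061035156], [383.1000061035156, 216.3000030517578], [415.6000061035156, 226.0], [387.8999938964844, 317.8999938964844]], array([385.5, 267.1])) 0.04278295594923468
gt 738 ([[370.6000061035156, 279.3999938964844], [378.70001220703125, 250.60000610351562], [399.20001220703125, 256.29998779296875], [391.1000061035156, 285.20001220703125]], array([384.9, 267.9])) 0.10277561307350473
mat 1620 ([[101.5, 83.0], [539.4000244140625, 68.9000015258789], [551.9000244140625, 456.6000061035156], [114.0, 470.70001220703125]], array([326.7, 269.8])) 0.003177505160494283
```

View pics/w1.png

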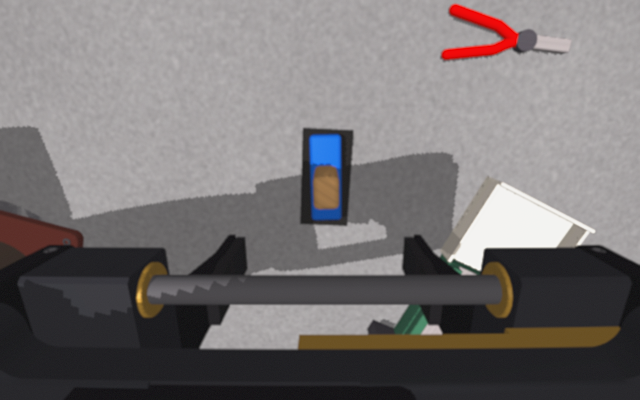

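The wrist view shows the brush upright on its mat at about (326,176), with the press to the lower right. Brush: (385, 267.5) mm, yaw 0.29. Next I descend and grip.

```bash
python3 -c "
from h import *
go(.3852,.2675,.063,.29)"
```

```text
shift cm [ 0.3   0.23 15.94] turn [-0.    -0.    -0.011] t 1.3167 q [ 0.43 -0.17  1.92  0.    1.39  0.15] F [-0.   0.   0.5] pos [0.3839 0.2639 0.2224] open 0.0873
```

>>> send_rows(plan=[[[0.3,0.23,3],[0,0,-0.01],-1],[[0.3,0.23,6],[0,0,-0.01],-1],[[0.3,0.23,9],[0,0,-0.01],-1],[[0.3,0.23,12],[0,0,-0.01],-1],[[0.3,0.23,14.5],[0,0,-0.01],-1],[[0.3,0.23,15.9],[0,0,-0.01],-1],[[0.3,0.23,15.9],[0,0,-0.01],-1],[[0.3,0.23,15.9],[0,0,-0.01],0],[[0.3,0.23,15.9],[0,0,-0.01],1],[[0.3,0.23,15.9],[0,0,-0.01],1],[[0.3,0.23,15.9],[0,0,-0.01],1],[[0.3,0.23,15.9],[0,0,-0.01],1]], force=30)

```text
time_s: 2.32
position: [0.3868, 0.2669, 0.0647]
tcp_rot: [0.001, 0.599, 0.801, 0.001]
contact_force: [-0.4, 0.9, 0.2]
opening: 0.0615
grasp_force: 0.0
```

>>> send_rows(plan=[[[0,0,0],[0,0,0],1],[[0,0,0],[0,0,0],1],[[0,0,0],[0,0,0],1],[[0,0,0],[0,0,0],1],[[0,0,0],[0,0,0],1],[[0,0,0],[0,0,0],1]])

```text
time_s: 2.82
position: [0.3859, 0.2663, 0.0634]
tcp_rot: [-0.0, 0.599, 0.801, -0.0]
contact_force: [-0.2, 0.2, -0.6]
opening: 0.0237
grasp_force: 30.0
```

>>> send_rows(plan=[[[0,0,-2],[0,0,0],1],[[0,0,-5],[0,0,0],1],[[0,0,-8],[0,0,0],1],[[0,0,-11],[0,0,0],1],[[-1.5,0.3,-13.5],[0,0,0.1],1],[[-3,0.6,-15.7],[0,0,0.2],1],[[-4.5,0.9,-15.7],[0,0,0.3],1],[[-6,1.2,-15.7],[0,0,0.4],1],[[-7.5,1.5,-15.7],[0,0,0.5],1],[[-9,1.8,-15.7],[0,0,0.6],1],[[-10.5,2.1,-15.7],[0,0,0.7],1],[[-12,2.4,-15.7],[0,0,0.8],1]])

```text
time_s: 3.82
position: [0.443, 0.1574, 0.2202]
tcp_rot: [-0.0, 0.865, 0.502, -0.0]
contact_force: [0.4, 0.3, -1.1]
opening: 0.024
grasp_force: 30.0
```

```bash
python3 -c "
from h import *
go(.461,.125,.22,-1.743)"
```

```text
shift cm [-1.92  3.17  0.02] turn [-0.000e+00  1.000e-03  1.225e+00] t 3.8167 q [ 0.17 -0.16  1.92  0.    1.38  0.69] F [ 0.4  0.3 -1.1] pos [0.443  0.1574 0.2202] open 0.024
```

>>> send_rows(plan=[[[-0.5,0.8,0],[0,0,0.11],1],[[-1,1.6,0],[0,0,0.22],1],[[-1.5,2.4,0],[0,0,0.33],1],[[-1.9,3.2,0],[0,0,0.44],1],[[-1.9,3.2,0],[0,0,0.55],1],[[-1.9,3.2,0],[0,0,0.66],1],[[-1.9,3.2,0],[0,0,0.77],1],[[-1.9,3.2,0],[0,0,0.88],1],[[-1.9,3.2,0],[0,0,0.99],1],[[-1.9,3.2,0],[0,0,1.1],1],[[-1.9,3.2,0],[0,0,1.18],1],[[-1.9,3.2,0],[0,0,1.225],1]])

```text
time_s: 4.82
position: [0.4612, 0.1258, 0.2201]
tcp_rot: [0.0, 0.996, -0.086, -0.0]
contact_force: [0.4, 0.3, -1.0]
opening: 0.0237
grasp_force: 30.0
```

>>> send_rows(plan=[[[0,0,0],[0,0,0],1],[[0,0,0],[0,0,0],1],[[0,0,0],[0,0,0],1]])

```text
time_s: 5.07
position: [0.4614, 0.1258, 0.2203]
tcp_rot: [0.0, 0.997, -0.083, -0.0]
contact_force: [0.1, -0.3, -1.2]
opening: 0.0238
grasp_force: 30.0
```

Run:
```python
from h import *
go(.461,.125,.22,-1.743)
c=grab('wrist','w2')
W=cloud(c);hsv=cv2.cvtColor(c['p'],cv2.COLOR_BGR2HSV);H,S,V=[hsv[...,i].astype(int) for i in range(3)]
x,y,z=W[...,0],W[...,1],W[...,2];ok=(c['d']>0)&(x>.4)
g=ok&(H>60)&(H<95)&(S>90);r=ok&((H<6)|(H>174))&(S>150);Y=ok&(H>22)&(H<35)&(S>150)
for t,m in(('fence',g&(abs(z-.044)<.003)),('head',g&(abs(z-.075)<.003)&(y<.06)),('bed',ok&(S<60)&(abs(z-.03)<.0025)&(y<.25)&(y>.02)),
 ('floor',ok&(V>150)&(S<50)&(abs(z-.006)<.002)&(y>.18)),('red',r&(z>.04)&(z<.06)),('btn',r&(y<0)&(z>.05)),('yel',Y&(z>.04)&(y>.05)),('blade',Y&(abs(z-.042)<.003)&(y<0)),('brown',ok&(H>6)&(H<20)&(S>90)&(abs(z-.048)<.003)),('hand',ok&(V<70)&(abs(z-.09)<.003)&(y<0))):
  if m.sum()>5: print(t,m.sum(),rect(W[m][:,:2]),np.round(np.median(z[m]),4))
```

```text
shift cm [-0.02  0.09  0.03] turn [0.    0.001 0.006] t 5.0667 q [ 0.1  -0.14  1.9   0.    1.38  1.84] F [ 0.1 -0.3 -1.2] pos [0.4614 0.1258 0.2203] open 0.0238
fence 1746 ([[536.0999755859375, 47.099998474121094], [557.2000122070312, 45.0], [573.0999755859375, 202.39999389648438], [552.0, 204.5]], array([554.6, 124.8])) 0.0444
head 4464 ([[525.5999755859375, -12.699999809265137], [605.4000244140625, -25.899999618530273], [615.2999877929688, 34.400001525878906], [535.5, 47.5]], array([570.5,  10.8])) 0.0746
bed 11529 ([[497.6000061035156, 28.399999618530273], [623.0, 6.699999809265137], [662.0999755859375, 233.60000610351562], [536.7999877929688, 255.1999969482422]], array([579.9, 131. ])) 0.0308
floor 8925 ([[564.7999877929688, 212.0], [662.2000122070312, 195.0], [680.0, 296.29998779296875], [582.5, 313.3999938964844]], array([622.4, 254.2])) 0.0064
red 562 ([[499.20001220703125, -64.19999694824219], [526.5, -73.30000305175781], [606.0999755859375, 166.1999969482422], [578.7999877929688, 175.3000030517578]], array([552.6,  51. ])) 0.0463
btn 426 ([[498.29998779296875, -83.5], [511.2
[... 208 characters left out ...]
578], [644.4000244140625, 158.39999389648438], [640.4000244140625, 158.89999389648438]], array([641.2, 149.9])) 0.0447
blade 692 ([[505.29998779296875, -81.5], [597.2999877929688, -97.30000305175781], [598.5999755859375, -89.69999694824219], [506.6000061035156, -73.9000015258789]], array([551.9, -85.6])) 0.0419
brown 551 ([[520.4000244140625, -42.79999923706055], [543.9000244140625, -54.599998474121094], [628.2000122070312, 113.0], [604.7000122070312, 124.80000305175781]], array([574.3,  35.1])) 0.0482
hand 667 ([[481.1000061035156, -85.0], [502.1000061035156, -88.19999694824219], [505.79998779296875, -64.4000015258789], [484.79998779296875, -61.099998474121094]], array([493.4, -74.7])) 0.09
```

View pics/w2.png

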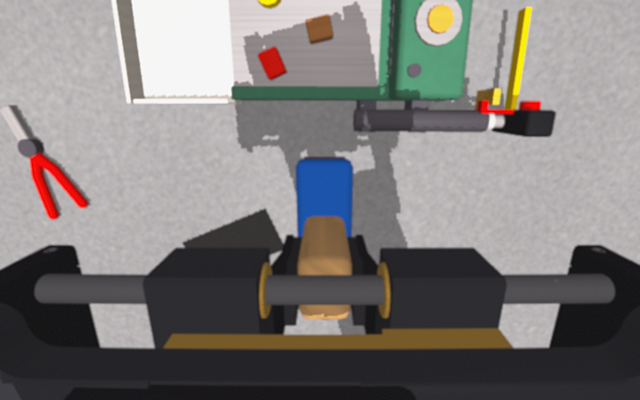

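The wrist view shows the red scrap at (271,63), wood at (319,28), yellow at (268,2), the handle at (528,121), and the brush held straight and square to the bed. The press pose is about (600, 43.5) mm, yaw -0.17. I'll go over the bed's inner end and lower the brush.

>>> send_rows(plan=[[[3,0.6,0],[0,0,0.004],1],[[6,1.2,0],[0,0,0.004],1],[[9,1.8,0],[0,0,0.004],1],[[12,2.4,0],[0,0,0.004],1],[[14.95,2.96,0],[0,0,0.004],1],[[14.95,2.96,0],[0,0,0.004],1],[[14.95,2.96,0],[0,0,0.004],1],[[14.95,2.96,2.5],[0,0,0.004],1],[[14.95,2.96,5],[0,0,0.004],1],[[14.95,2.96,7.5],[0,0,0.004],1],[[14.95,2.96,9.5],[0,0,0.004],1],[[14.95,2.96,9.5],[0,0,0.004],1]])

```text
time_s: 6.12
position: [0.5994, 0.0724, 0.1204]
tcp_rot: [0.0, 0.996, -0.085, -0.005]
contact_force: [-1.0, 0.8, -1.6]
opening: 0.0237
grasp_force: 30.0
```

```bash
python3 -c "
from h import *
go(.6037,.0713,.092,-1.7408)
grab('side','s1');grab('scene','c1')
a=cv2.imread('pics/s1.png')[150:260,250:400];b=cv2.imread('pics/c1.png')[180:320,250:410]
cv2.imwrite('pics/m1.png',np.hstack([cv2.resize(a,(400,300)),cv2.resize(b,(400,300))]))"
```

```text
shift cm [0.47 0.03 2.84] turn [ 0.001  0.009 -0.   ] t 6.1167 q [-0.01  0.27  1.67  0.    1.21  1.73] F [-1.   0.8 -1.6] pos [0.5994 0.0724 0.1204] open 0.0237
```

View pics/m1.png

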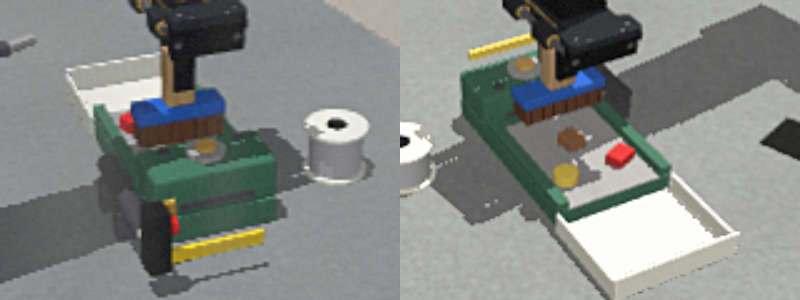

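The brush hangs over the bed's inner end, between the fences and behind all three scraps. The arm is still settling, so I let it settle and lower gently.

>>> send_rows(plan=[[[0,0,0],[0,0,0],1],[[0,0,0],[0,0,0],1],[[0,0,1.0],[0,0,0],1],[[0,0,1.8],[0,0,0],1],[[0,0,2.2],[0,0,0],1],[[0,0,2.2],[0,0,0],1],[[0,0,2.2],[0,0,0],1]])

```text
time_s: 6.8
position: [0.6035, 0.0718, 0.1027]
tcp_rot: [0.0, 0.996, -0.086, -0.001]
contact_force: [0.3, -0.0, -0.7]
opening: 0.0237
grasp_force: 30.0
```

```bash
python3 -c "
from h import *
go(.6037,.0713,.092,-1.7408)"
```

```text
shift cm [0.03 0.04 1.07] turn [ 0.     0.002 -0.001] t 6.8 q [-0.01  0.29  1.68  0.    1.18  1.73] F [ 0.3 -0.  -0.7] pos [0.6035 0.0718 0.1027] open 0.0237
```

>>> send_rows(plan=[[[0.03,0,0.6],[0,0,0],1],[[0.03,0,1.05],[0,0,0],1],[[0.03,0,1.05],[0,0,0],1],[[0.03,0,1.05],[0,0,0],1],[[0.03,-0.5,1.05],[0,0,0],1],[[0.03,-1.3,1.05],[0,0,0],1],[[0.03,-2.2,1.05],[0,0,0],1],[[0.03,-3.2,1.05],[0,0,0],1],[[0.03,-4.2,1.05],[0,0,0],1],[[0.03,-5.2,1.05],[0,0,0],1],[[0.03,-5.2,1.05],[0,0,0],1],[[0.03,-5.2,1.05],[0,0,0],1]])

```text
time_s: 7.8
position: [0.6132, 0.1239, 0.093]
tcp_rot: [0.0, 0.996, -0.085, -0.0]
contact_force: [-0.2, -0.4, -1.6]
opening: 0.0239
grasp_force: 30.0
```

```bash
python3 -c "
from h import *
go(.6037,.0713,.092,-1.7408)"
```

```text
shift cm [-0.05  5.35  0.1 ] turn [ 0. -0.  0.] t 7.8 q [ 0.07  0.34  1.63 -0.    1.17  1.81] F [-0.2 -0.4 -1.6] pos [0.6132 0.1239 0.093 ] open 0.0239
```

>>> send_rows(plan=[[[0,-1.0,0],[0,0,0],1],[[0,-2.0,0],[0,0,0],1],[[0,-3.0,0],[0,0,0],1],[[0,-4.0,0],[0,0,0],1],[[0,-5.0,0],[0,0,0],1],[[0,-6.0,0],[0,0,0],1],[[0,-7.0,0],[0,0,0],1],[[0,-8.0,0],[0,0,0],1],[[0,-8.3,0],[0,0,0],1],[[0,-8.3,0],[0,0,0],1],[[0,-8.3,-3],[0,0,0],1],[[0,-8.3,-6],[0,0,0],1]])

```text
time_s: 8.8
position: [0.625, 0.204, 0.1505]
tcp_rot: [0.001, 0.996, -0.086, -0.003]
contact_force: [1.6, 0.3, -0.7]
opening: 0.0235
grasp_force: 30.0
```

>>> send_rows(plan=[[[0,0,-2],[0,0,0],1],[[0,0,-4],[0,0,0],1],[[-2,0,-6.5],[0,0,0],1],[[-5,0,-6.5],[0,0,0],1],[[-8,0,-6.5],[0,0,0],1],[[-11,0,-6.5],[0,0,0],1],[[-14,0,-6.5],[0,0,0],1],[[-17,0,-6.5],[0,0,0],1],[[-17,0,-6.5],[0,0,0],1],[[-17,0,-6.5],[0,0,0],1]])

```text
time_s: 9.63
position: [0.4588, 0.2337, 0.2183]
tcp_rot: [-0.0, 0.996, -0.085, 0.0]
contact_force: [0.4, -0.8, -1.4]
opening: 0.0239
grasp_force: 30.0
```

Run:
```python
from h import *
go(.3852,.2675,.23,.29)
grab('wrist','w3');grab('scene','c2')
a=cv2.imread('pics/w3.png');b=cv2.imread('pics/c2.png')[180:340,240:440]
cv2.imwrite('pics/m2.png',np.hstack([cv2.resize(a,(480,300)),cv2.resize(b,(320,300))]))
```

```text
shift cm [-7.83 -2.08 -1.17] turn [-0.000e+00 -1.000e-03  1.111e+00] t 9.6333 q [ 0.32 -0.04  1.82 -0.    1.37  2.06] F [ 0.4 -0.8 -1.4] pos [0.4588 0.2337 0.2183] open 0.0239
```

View pics/m2.png

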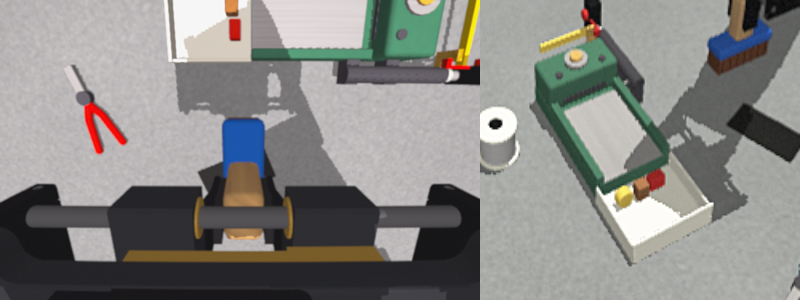

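All three scraps lie in the tray by the drop edge, at about (625,197), (642,188) and (655,180) in the composite, and the bed is clear. Next I check scrap heights and measure the bare mat.

Run:
```python
from h import *
grab('side','s2')
for n in('w3','c2','s2'):
    c=load(n);W=cloud(c);hsv=cv2.cvtColor(c['p'],cv2.COLOR_BGR2HSV);H,S,V=[hsv[...,i].astype(int) for i in range(3)]
    x,y,z=W[...,0],W[...,1],W[...,2];ok=(c['d']>0)&(x>.3)
    T=ok&(x>.55)&(x<.75)&(y>.15)&(y<.3)&(z<.08)
    for t,m in(('red',T&((H<6)|(H>174))&(S>150)),('yel',T&(H>22)&(H<35)&(S>120)),('brn',T&(H>6)&(H<20)&(S>90)),('mat',ok&(V<60)&(abs(z-.002)<.005)&(abs(x-.385)<.09)&(abs(y-.265)<.09))):
        if m.sum()>5:
            k,l,st,_=cv2.connectedComponentsWithStats(m.astype(np.uint8));i=1+np.argmax(st[1:,4]);m=l==i
            print(n,t,m.sum(),rect(W[m][:,:2]),'z',np.round(np.percentile(z[m],[2,98])*1000))
```

```text
w3 red 378 ([[590.0999755859375, 217.5], [614.2000122070312, 213.1999969482422], [616.5, 226.1999969482422], [592.5, 230.5]], array([603.3, 221.8])) z [18. 28.]
w3 brn 342 ([[621.2999877929688, 214.89999389648438], [636.5, 212.10000610351562], [639.2999877929688, 227.6999969482422], [624.0999755859375, 230.39999389648438]], array([630.3, 221.3])) z [17. 32.]
w3 mat 552 ([[364.0, 312.5], [373.5, 271.5], [412.29998779296875, 280.3999938964844], [402.79998779296875, 321.3999938964844]], array([388.2, 296.5])) z [2. 5.]
c2 red 85 ([[592.5, 215.0], [621.5, 212.10000610351562], [623.0999755859375, 227.5], [594.0999755859375, 230.39999389648438]], array([607.8, 221.2])) z [ 9. 30.]
c2 yel 96 ([[651.5999755859375, 224.10000610351562], [651.5999755859375, 188.3000030517578], [675.7000122070312, 188.3000030517578], [675.7000122070312, 224.10000610351562]], array([663.6, 206.2])) z [ 8. 33.]
c2 brn 97 ([[622.0, 212.0], [643.2000122070312, 210.3000030517578], [644.5999755859375, 229.0], [623.5, 230.60000610351562]], array([633.3, 220.5])) z [ 8. 33.]
c2 mat 666 ([[345.3999938964844, 309.5], [369
[... 161 characters left out ...]
99755859375, 214.0], [607.9000244140625, 208.3000030517578], [611.7000122070312, 222.1999969482422], [590.9000244140625, 227.89999389648438]], array([599.4, 218.1])) z [20. 27.]
s2 yel 33 ([[644.0999755859375, 206.0], [664.9000244140625, 197.5], [671.2999877929688, 213.10000610351562], [650.5, 221.60000610351562]], array([657.7, 209.6])) z [18. 32.]
s2 brn 29 ([[618.5, 209.8000030517578], [635.0, 207.0], [638.2999877929688, 226.39999389648438], [621.9000244140625, 229.3000030517578]], array([628.4, 218.1])) z [18. 32.]
s2 mat 410 ([[341.20001220703125, 306.20001220703125], [370.1000061035156, 188.10000610351562], [429.0, 202.5], [400.0, 320.6000061035156]], array([385.1, 254.4])) z [-1.  5.]
```

The scraps all rest in the tray. Mat centre is about (386.5, 256), yaw about 0.22. Now I turn back and set the brush down.

>>> send_rows(plan=[[[-1,-0.2,0],[0,0,-0.11],1],[[-2,-0.4,0],[0,0,-0.22],1],[[-3,-0.6,0],[0,0,-0.33],1],[[-4,-0.8,0],[0,0,-0.44],1],[[-5,-1.0,0],[0,0,-0.55],1],[[-6,-1.1,0],[0,0,-0.66],1],[[-7,-1.2,0],[0,0,-0.77],1],[[-7.56,-1.27,0],[0,0,-0.88],1],[[-7.56,-1.27,0],[0,0,-0.99],1],[[-7.56,-1.27,0],[0,0,-1.1],1],[[-7.56,-1.27,0],[0,0,-1.21],1],[[-7.56,-1.27,0],[0,0,-1.32],1]])

```text
time_s: 10.78
position: [0.3886, 0.2589, 0.2181]
tcp_rot: [0.0, 0.838, 0.545, 0.0]
contact_force: [0.4, 1.0, -0.6]
opening: 0.0241
grasp_force: 30.0
```

>>> send_rows(plan=[[[0,0,1],[0,0,-0.11],1],[[0,0,2],[0,0,-0.22],1],[[0,0,3],[0,0,-0.33],1],[[0,0,4],[0,0,-0.44],1],[[0,0,5],[0,0,-0.55],1],[[0,0,6],[0,0,-0.67],1],[[0,0,7.5],[0,0,-0.67],1],[[0,0,9.5],[0,0,-0.67],1],[[0,0,11.5],[0,0,-0.67],1],[[0,0,13],[0,0,-0.67],1],[[0,0,13],[0,0,-0.67],1],[[0,0,13],[0,0,-0.67],1]])

```text
time_s: 11.78
position: [0.3876, 0.2586, 0.0874]
tcp_rot: [-0.0, 0.615, 0.789, -0.001]
contact_force: [0.1, 0.2, -0.3]
opening: 0.0242
grasp_force: 30.0
```

```bash
python3 -c "
from h import *
go(.3865,.259,.0637,.24)"
```

```text
shift cm [ 0.07 -0.09  2.37] turn [-0.002  0.     0.007] t 11.7833 q [ 0.42 -0.01  2.05 -0.    1.11  0.17] F [ 0.1  0.2 -0.3] pos [0.3876 0.2586 0.0874] open 0.0242
```

>>> send_rows(plan=[[[0.07,-0.09,1],[0,0,0],1],[[0.07,-0.09,1.7],[0,0,0],1],[[0.07,-0.09,2.1],[0,0,0],1],[[0.07,-0.09,2.35],[0,0,0],1],[[0.07,-0.09,2.4],[0,0,0],1],[[0.07,-0.09,2.4],[0,0,0],1],[[0.07,-0.09,2.4],[0,0,0],1]])

```text
time_s: 12.37
position: [0.3867, 0.2597, 0.0643]
tcp_rot: [0.0, 0.614, 0.789, 0.0]
contact_force: [0.1, 0.4, -1.1]
opening: 0.0239
grasp_force: 30.0
```

>>> send_rows(plan=[[[0,0,0.1],[0,0,0],1],[[0,0,0.1],[0,0,0],1],[[0,0,0.1],[0,0,0],1]])

```text
time_s: 12.62
position: [0.3867, 0.2597, 0.0633]
tcp_rot: [0.0, 0.614, 0.789, 0.0]
contact_force: [-0.1, 1.1, -0.7]
opening: 0.024
grasp_force: 30.0
```

>>> send_rows(plan=[[[0,0,0.05],[0,0,0],1],[[0,0,0.05],[0,0,0],1],[[0,0,0.05],[0,0,0],0.3],[[0,0,0.05],[0,0,0],0],[[0,0,0.05],[0,0,0],-0.5],[[0,0,0.05],[0,0,0],-1],[[0,0,0.05],[0,0,0],-1],[[0,0,0.05],[0,0,0],-1],[[0,0,0.05],[0,0,0],-1]])

```text
time_s: 13.37
position: [0.3864, 0.2595, 0.0625]
tcp_rot: [-0.0, 0.614, 0.789, -0.0]
contact_force: [-0.8, -0.4, -0.3]
opening: 0.0626
grasp_force: 0.0
```

>>> send_rows(plan=[[[0,0,-1],[0,0,0],-1],[[0,0,-3],[0,0,0],-1],[[0,0,-6],[0,0,0],-1],[[0,0,-9],[0,0,0],-1],[[0,0,-12],[0,0,0],-1],[[0,0,-15],[0,0,0],-1],[[0,0,-15],[0,0,0],-1],[[0,0,-15],[0,0,0],-1]])

```text
time_s: 14.03
position: [0.3879, 0.2602, 0.2155]
tcp_rot: [0.001, 0.614, 0.789, 0.002]
contact_force: [0.3, 0.5, -0.8]
opening: 0.0871
grasp_force: 0.0
```

Run:
```python
from h import *
# handle approach: grasp centre 1 mm towards +x of block centre
P=np.array([.600,.0435]);yw=-.17
ex=np.array([np.cos(yw),np.sin(yw)]);ey=np.array([-ex[1],ex[0]])
h=P-.085*ex-.135*ey;print(h)
v=h-.06*ey
go(v[0],v[1],.215,yw)
c=grab('wrist','w4')
W=cloud(c);hsv=cv2.cvtColor(c['p'],cv2.COLOR_BGR2HSV);H,S,V=[hsv[...,i].astype(int) for i in range(3)]
z=W[...,2];ok=c['d']>0
for t,m in(('bt',ok&(H>100)&(H<125)&(S>150)&(abs(z-.043)<.005)),('gt',ok&(H>8)&(H<25)&(S>60)&(abs(z-.103)<.004))):
  if m.sum()>5: print(t,m.sum(),rect(W[m][:,:2]),np.median(z[m]))
```

```text
[ 0.49338568 -0.07517344]
shift cm [-4.059e+01 -4.400e-01  1.000e-02] turn [ 0.005 -0.002  0.418] t 14.0333 q [ 0.42 -0.17  1.93 -0.    1.37  0.17] F [ 0.3  0.5 -0.8] pos [0.3879 0.2602 0.2155] open 0.0871
bt 1442 ([[359.29998779296875, 302.70001220703125], [382.6000061035156, 212.0], [415.6000061035156, 220.5], [392.29998779296875, 311.20001220703125]], array([387.4, 261.6])) 0.042783554822608746
gt 791 ([[373.0, 273.6000061035156], [380.20001220703125, 243.89999389648438], [401.3999938964844, 249.0], [394.29998779296875, 278.70001220703125]], array([387.2, 261.3])) 0.102743876314624
```

View pics/w4.png

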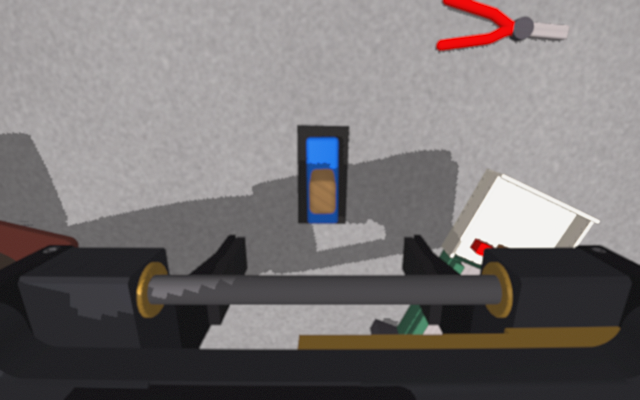

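The brush stands upright and centred on the mat at (323,176). Next I move over to the handle.

>>> send_rows(plan=[[[-4,0,0],[0,0,0.05],-1],[[-8,0,0],[0,0,0.1],-1],[[-12,0,0],[0,0,0.15],-1],[[-16,0,0],[0,0,0.2],-1],[[-20,0,0],[0,0,0.25],-1],[[-24,0,0],[0,0,0.3],-1],[[-28,0,0],[0,0,0.35],-1],[[-32,0,0],[0,0,0.4],-1],[[-36,-0.4,0],[0,0,0.418],-1],[[-39,-0.4,0],[0,0,0.418],-1],[[-40.6,-0.4,0],[0,0,0.418],-1],[[-40.6,-0.4,0],[0,0,0.418],-1]])

```text
time_s: 15.08
position: [0.4815, -0.1378, 0.2106]
tcp_rot: [-0.001, 0.766, 0.643, -0.001]
contact_force: [-0.2, 0.7, -0.2]
opening: 0.0873
grasp_force: 0.0
```

>>> send_rows(plan=[[[0,0,0],[0,0,0],-1],[[0,0,0],[0,0,0],-1],[[0,0,0],[0,0,0],-1],[[0,0,0],[0,0,0],-1]])

```text
time_s: 15.42
position: [0.482, -0.1337, 0.2123]
tcp_rot: [-0.0, 0.764, 0.645, -0.0]
contact_force: [-0.6, 0.0, 0.3]
opening: 0.0871
grasp_force: 0.0
```

Run:
```python
from h import *
c=grab('wrist','w5')
W=cloud(c);hsv=cv2.cvtColor(c['p'],cv2.COLOR_BGR2HSV);H,S,V=[hsv[...,i].astype(int) for i in range(3)]
x,y,z=W[...,0],W[...,1],W[...,2];ok=(c['d']>0)&(abs(x-.5)<.15)
r=ok&((H<6)|(H>174))&(S>120);Y=ok&(H>22)&(H<35)&(S>150);g=ok&(H>60)&(H<95)&(S>90)
for t,m in(('btn',r&(z>.055)),('blade',Y&(abs(z-.042)<.003)),('hand',ok&(V<80)&(abs(z-.09)<.003)&(y<0)),('head',g&(abs(z-.075)<.003))):
  if m.sum()>5:
    k,l,st,_=cv2.connectedComponentsWithStats(m.astype(np.uint8));i=1+np.argmax(st[1:,4]);m=l==i
    print(t,st[i],rect(W[m][:,:2]),np.median(z[m]))
yw=-.17;ex=np.array([np.cos(yw),np.sin(yw)])
v=np.array([.4935,-.075])+.001*ex
go(v[0],v[1],.10,yw)
```

```text
btn [333  78  15  39 221] ([[502.70001220703125, -65.80000305175781], [513.4000244140625, -68.0999984741211], [520.5, -35.20000076293945], [509.70001220703125, -32.900001525878906]], array([511.6, -50.5])) 0.0659504497735439
blade [348 125  82   6 485] ([[515.5999755859375, -82.9000015258789], [597.0, -96.5999984741211], [597.9000244140625, -91.5], [516.4000244140625, -77.9000015258789]], array([556.7, -87.2])) 0.042354023388908785
hand [312 116  27  30 770] ([[479.5, -86.80000305175781], [502.20001220703125, -90.69999694824219], [506.3999938964844, -65.9000015258789], [483.70001220703125, -62.099998474121094]], array([493. , -76.4])) 0.09005581937848595
head [ 350    0  146   54 5777] ([[524.7999877929688, -15.5], [648.5999755859375, -35.900001525878906], [655.2999877929688, 4.699999809265137], [531.5, 25.0]], array([590.1,  -5.4])) 0.074692642620179
shift cm [ 5.99  0.24 11.25] turn [-0.    -0.     0.002] t 15.4667 q [-0.43 -0.07  1.86  0.    1.36 -0.26] F [0.5 0.9 0. ] pos [ 0.4821 -0.1338  0.2125] open 0.0868
```

View pics/w5.png

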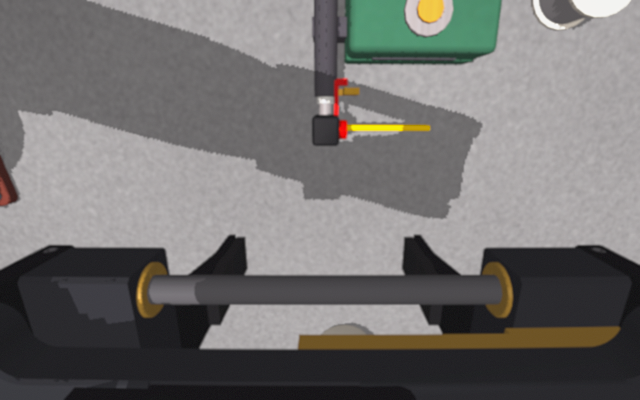

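The handle block is at (326,130) with the button on its right at (343,130). Handle centre is about (493.2, -75.6). Next I straddle it and lower.

>>> send_rows(plan=[[[2,0.1,0],[0,0,0],-1],[[4,0.2,0],[0,0,0],-1],[[5.9,0.2,0],[0,0,0],-1],[[5.9,0.2,2],[0,0,0],-1],[[5.9,0.2,5],[0,0,0],-1],[[5.9,0.2,8],[0,0,0],-1],[[5.9,0.2,11],[0,0,0],-1],[[5.9,0.2,13],[0,0,0],-1],[[5.9,0.2,15],[0,0,0],-1],[[5.9,0.2,16.2],[0,0,0],-1],[[5.9,0.2,16.2],[0,0,0],-1],[[5.9,0.2,16.2],[0,0,0],-1]])

```text
time_s: 16.47
position: [0.494, -0.0768, 0.0506]
tcp_rot: [-0.0, 0.764, 0.645, -0.0]
contact_force: [0.2, 0.7, 1.3]
opening: 0.0867
grasp_force: 0.0
```

>>> send_rows(plan=[[[0,0,0],[0,0,0],-1],[[0,0,0],[0,0,0],-1],[[0,0,0],[0,0,0],-1]])

```text
time_s: 16.72
position: [0.4953, -0.0775, 0.052]
tcp_rot: [0.001, 0.765, 0.645, 0.001]
contact_force: [-0.1, 0.1, 0.1]
opening: 0.0868
grasp_force: 0.0
```

```bash
python3 -c "
from h import *
go(.4942,-.0758,.05,-.17)"
```

```text
shift cm [ 0.15 -0.14  0.2 ] turn [0.003 0.    0.   ] t 16.7167 q [-0.31  0.12  1.98  0.    1.03 -0.14] F [-0.1  0.1  0.1] pos [ 0.4953 -0.0775  0.052 ] open 0.0868
```

Correct by small shifts and close gently.

>>> send_rows(plan=[[[0.1,-0.14,0.2],[0,0,0],-1],[[0.1,-0.14,0.2],[0,0,0],0.5],[[0.1,-0.14,0.2],[0,0,0],1],[[0.1,-0.14,0.2],[0,0,0],1],[[0.1,-0.14,0.2],[0,0,0],1],[[0.1,-0.14,0.2],[0,0,0],1],[[0.1,-0.14,0.2],[0,0,0],1],[[0.1,-0.14,0.2],[0,0,0],1],[[0.1,-0.14,0.2],[0,0,0],1],[[0.1,-0.14,0.2],[0,0,0],1],[[0.1,-0.14,0.2],[0,0,0],1],[[0.1,-0.14,0.2],[0,0,0],1]], force=40)

```text
time_s: 17.72
position: [0.4927, -0.0759, 0.0487]
tcp_rot: [-0.0, 0.765, 0.645, -0.0]
contact_force: [-0.0, 0.0, 2.1]
opening: 0.0238
grasp_force: 40.0
```

```bash
python3 -c "
from h import *
go(.4942,-.0758,.05,-.17)"
```

```text
shift cm [ 0.04  0.14 -0.13] turn [-0.001  0.     0.   ] t 17.7167 q [-0.31  0.12  1.99 -0.    1.03 -0.14] F [-0.   0.   2.1] pos [ 0.4927 -0.0759  0.0487] open 0.0238
```

>>> send_rows(plan=[[[0,0,0],[0,0,0],1],[[0,0,0],[0,0,0],1],[[0,0,0],[0,0,0],1],[[0,0,0],[0,0,0],1]], force=15)

```text
time_s: 18.05
position: [0.4931, -0.076, 0.0487]
tcp_rot: [0.0, 0.765, 0.645, 0.0]
contact_force: [0.8, 0.3, 1.5]
opening: 0.025
grasp_force: 15.0
```

```bash
python3 -c "
from h import *
grab('side','s3');grab('scene','c3')
a=cv2.imread('pics/s3.png')[190:265,270:370];b=cv2.imread('pics/c3.png')[160:235,260:360]
cv2.imwrite('pics/m3.png',np.hstack([cv2.resize(a,(400,300)),cv2.resize(b,(400,300))]))"
```

```text
(no output)
```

View pics/m3.png

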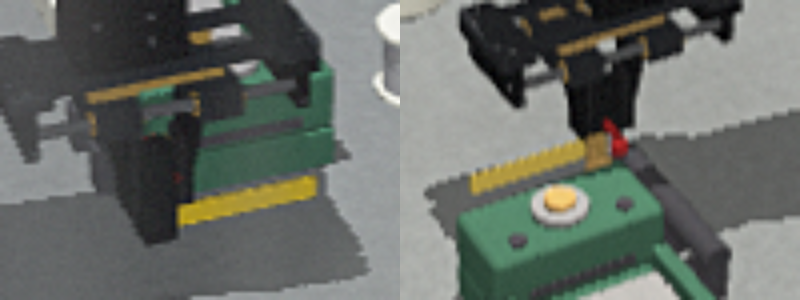

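Both fingers straddle the block with the button squeezed under the right pad (the opening follows grip force through 26 mm pressed width). Now a first short pull.

>>> send_rows(plan=[[[0,0,0],[0,0,0],1],[[0,0,0],[0,0,0],1],[[-0.3,0,0],[0,0,0],1],[[-0.7,0,0],[0,0,0],1],[[-1.2,0,0],[0,0,0],1],[[-1.8,0,0],[0,0,0],1],[[-2.4,0,0],[0,0,0],1],[[-3,0,0],[0,0,0],1],[[-3,0,0],[0,0,0],1],[[-3,0,0],[0,0,0],1]], force=35)

```text
time_s: 18.98
position: [0.4877, -0.1056, 0.0487]
tcp_rot: [-0.0, 0.765, 0.644, 0.0]
contact_force: [-2.0, 2.1, 5.7]
opening: 0.0237
grasp_force: 35.0
```

Run:
```python
from h import *
yw=-.17;ex=np.array([np.cos(yw),np.sin(yw)]);ey=np.array([-ex[1],ex[0]])
v=np.array([.4929,-.0759])-.14*ey;go(v[0],v[1],.0487,yw)
from station import get_state
f=get_state()['contact_force'];print('along ex,ey',f[:2]@ex,f[:2]@ey)
```

```text
shift cm [-10.99   0.02  -0.  ] turn [-0.    -0.    -0.001] t 18.9833 q [-0.37  0.12  1.99  0.    1.03 -0.2 ] F [-2.   2.1  5.7] pos [ 0.4877 -0.1056  0.0487] open 0.0237
along ex,ey -2.346688468711262 1.677649607916491
```

The lock is free: the pull-back is about 1.7 N, which matches the stage 1 spring. I continue towards the second stop.

>>> send_rows(plan=[[[-1,0,0],[0,0,0],1],[[-2,0,0],[0,0,0],1],[[-3,0,0],[0,0,0],1],[[-4,0,0],[0,0,0],1],[[-5,0,0],[0,0,0],1],[[-6,0,0],[0,0,0],1],[[-7,0,0],[0,0,0],1],[[-8,0,0],[0,0,0],1],[[-9,0,0],[0,0,0],1],[[-10,0,0],[0,0,0],1],[[-10.4,0,0],[0,0,0],1],[[-10.4,0,0],[0,0,0],1]])

```text
time_s: 19.98
position: [0.4702, -0.208, 0.0487]
tcp_rot: [-0.001, 0.765, 0.644, 0.0]
contact_force: [-0.8, 4.4, 6.6]
opening: 0.0241
grasp_force: 35.0
```

>>> send_rows(plan=[[[-0.2,0,0],[0,0,0],1],[[-0.4,0,0],[0,0,0],1],[[-0.6,0,0],[0,0,0],1],[[-0.7,0,0],[0,0,0],1],[[-0.7,0,0],[0,0,0],1],[[-0.7,0,0],[0,0,0],1]])

```text
time_s: 20.48
position: [0.4692, -0.2141, 0.0487]
tcp_rot: [-0.001, 0.765, 0.644, 0.0]
contact_force: [-0.6, 4.2, 5.7]
opening: 0.0237
grasp_force: 35.0
```

```bash
cat > st.py <<'E'
from h import *
from station import get_state
yw=-.17;ex=np.array([np.cos(yw),np.sin(yw)]);ey=np.array([-ex[1],ex[0]])
s=get_state();f=s['contact_force'];d=s['position'][:2]-np.array([.4929,-.0759])
print('F ex,ey',f[:2]@ex,f[:2]@ey,f,'draw',-d@ey,'lat',d@ex,s['position'],s['opening'],s['grasp_force'],s['time_s'])
E
python3 st.py
```

```text
F ex,ey -1.2610327931889713 4.018150406155029 [-0.56305459  4.17357232  5.73653693] draw 0.14018785208585402 lat -1.5230152169409211e-05 [ 0.46916768 -0.21406443  0.0486882 ] 0.023687288865084692 34.99934221152216 20.4833
```

>>> send_rows(plan=[[[-0.1,0,0],[0,0,0],1],[[-0.2,0,0],[0,0,0],1],[[-0.3,0,0],[0,0,0],1],[[-0.3,0,0],[0,0,0],1],[[-0.3,0,0],[0,0,0],1]], force=45)

```text
time_s: 20.9
position: [0.469, -0.2145, 0.0486]
tcp_rot: [-0.002, 0.765, 0.644, 0.002]
contact_force: [0.5, 14.9, 9.6]
opening: 0.0239
grasp_force: 45.0
```

```bash
python3 st.py
```

```text
F ex,ey -2.0632216727480577 14.786161394280581 [ 0.46807767 14.92207612  9.6138623 ] draw 0.14060891932641406 lat -6.700462236062599e-05 [ 0.46904541 -0.21447067  0.04857188] 0.023944116908687814 44.999264617217705 20.9
```

The force rises to 15 N at 140 mm of draw, so the second stop is reached. One final check of stability, with the blade's position as an independent reading.

>>> send_rows(plan=[[[0,0,0],[0,0,0],1],[[0,0,0],[0,0,0],1],[[0,0,0],[0,0,0],1],[[0,0,0],[0,0,0],1],[[0,0,0],[0,0,0],1],[[0,0,0],[0,0,0],1]])

```text
time_s: 21.4
position: [0.469, -0.2144, 0.0486]
tcp_rot: [-0.002, 0.765, 0.644, 0.002]
contact_force: [1.6, 14.6, 9.5]
opening: 0.0235
grasp_force: 45.0
```

```bash
python3 st.py
python3 - <<'E'
from h import *
for n in('scene','side'):
    grab(n,n+'9')
    for f in(n,n+'9'):
        c=load(f);W=cloud(c);hsv=cv2.cvtColor(c['p'],cv2.COLOR_BGR2HSV);H,S,V=[hsv[...,i].astype(int) for i in range(3)]
        z=W[...,2];m=(c['d']>0)&(H>22)&(H<35)&(S>150)&(W[...,1]<0)&(W[...,1]>-.3)&(abs(z-.042)<.003)&(W[...,0]>.5)
        p=W[m][:,:2];ey=np.array([.1692,.9856]);print(f,m.sum(),'blade along ey',np.median(p@ey))
b=cv2.imread('pics/scene9.png')[150:320,230:470];cv2.imwrite('pics/m4.png',cv2.resize(b,(800,566)))
E
```

```text
F ex,ey -0.8762380110298511 14.617734828434948 [ 1.60945588 14.55526078  9.45468605] draw 0.14058729137941645 lat -8.177631158888094e-05 [ 0.46903451 -0.21444686  0.0485635 ] 0.02350169844297724 44.999388765427284 21.4
scene 30 blade along ey 0.00984185979359056
scene9 14 blade along ey -0.13156624522809368
side 66 blade along ey 0.0041436792755477694
side9 6 blade along ey -0.13617303546373355
```

View pics/m4.png

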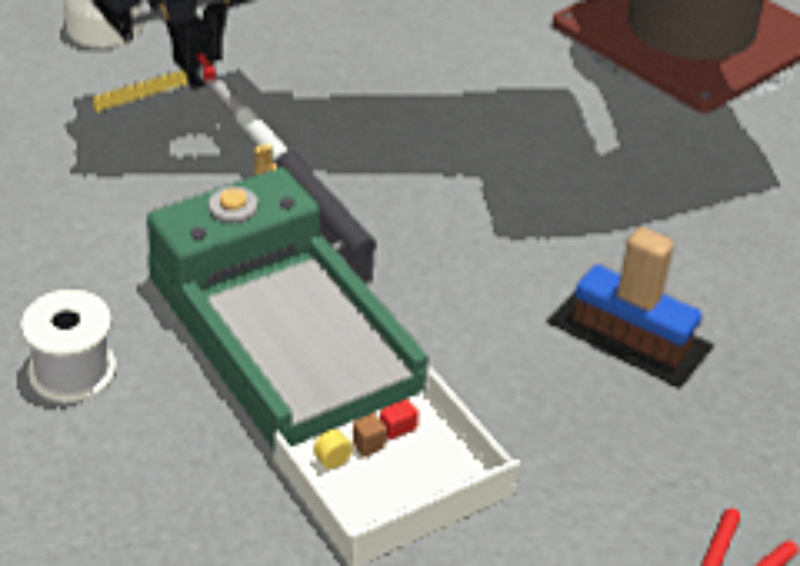

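The blade moved 140–141 mm. The picture shows the scraps in the tray at (333,450), (370,434) and (400,418), the brush upright on its mat at (640,290), and both telescope sections drawn out. I'm handing in.

```bash
python3 -c "
from station import job
print(job.job_done())"
```

```text
the job is handed in; nothing more can be done
None
```

The job is handed in: the three scraps are in the tray, the brush stands upright on its mat, and the handle is still gripped at its second stop, drawn out about 140 mm, after about 21.5 s of the 62 s.

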